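# Tap a plaster plate onto the centre line of a work stand and press it down

### The arm

A 6-joint arm with a two-finger parallel gripper is mounted at the origin on a cart in front of the work surface, level with it; the furniture and walls round the work are solid. World frame = base frame: x ahead of the robot, y to its left, z up, the work surface at z = 0. Lengths are in mm, angles in rad, forces in N, time in s.
With the tool pointing down it reaches from about 350 to 775 mm from the base axis. Payload 7.3 kg.
Tool frame: the origin (TCP) lies on the mounting face of the last link; the fingertips stand 178 mm ahead of it and the grasp point (between the pads) lies 159 mm ahead of it (robot.grasp_offset is the distance from the TCP to the grasp point, in mm); x points along the fingers, y is the direction in which the jaws open and shut, and the axes are right-handed (so a half turn about x gives the same grasp; the last joint's range is limited). The gripper opens to 92 mm and grips with 3 to 60 N. Pads are 19 mm wide; open, the fingers measure 130 mm over their backs; the gripper's body (75 mm by 190 mm) begins 47 mm behind the grasp point.
Start: joints at [-1.392, 0.342, 1.524, -0, 1.275, -0.146], TCP at [167.557, -497.546, 404.741] pointing down, gripper open.
Joint ranges: [-2.53, 2.53], [-0.77, 2.02], [0.04, 2.7], [-1, 4.14], [0.28, 2.66], [-3.11, 3.11]. Speed limits (rad/s): [2.57, 2.57, 3.14, 3.14, 3.14, 3.14].

### API

Orientations are given as a unit quaternion [w, x, y, z].
In Python, from rig import robot, vision gives the robot as it stands. The module is installed in compiled form; this text tells all that it offers.
- The arm moves only by the tool arm_command, never from a script. Its argument "series" is a list of rows, each a list of 2 entries, a list of its own where there are three numbers: the shift along the world's x, y, z in m, then the turn, a rotation vector about the world's x, y, z in degrees. A call has exactly 8 rows; each row shifts and turns the pose as measured when the row begins; what a row does not reach is not made up. A row lasts 1/10 s, in which the tool goes at most 50 mm and 8.59 degrees, less where a joint would pass 70% of its speed; a pose out of reach is approached as far as the arm can. A call with a gripper value outside its range is refused whole. "claw" is the closure in counts, from 0 (fully open) to 255 (shut), set as the call begins (left out, the last holds). The fingers move at their own pace and stop on an object; "squeeze" is the grip in N (left out, the last holds). Time passes only in rows, so rows that do not move let the fingers close, or fill a call up. It gives the time, the measured TCP pose, the force and the opening at its end, in the units of the state.
- robot.sense(): the state, without advancing time (a new reading comes with each control period).
- vision.grab_frame(name): name is "scene" or "side" or "wrist"; returns a dict with "img" (384x512x3 uint8, blue, green, red), "z_map" (384x512 float32, mm along the optical axis (not along the pixel's ray), 0 where there is no reading), "vertical_fov" (degrees; the focal length in pixels is half the picture's height over the tangent of half this angle, whatever the lens; pixels are square), "cx", "cy" (the principal point, pixels), "camera_from_world" (4x4, takes a point from world to camera coordinates). Camera axes: x right, y down, z forward; pixel columns grow to the right and rows downward; lengths in mm; the calibration is good to about 2 mm. A picture is of the moment at which its call begins.
- robot.sign_off(): hands the job in, once; it reports no verdict.
The state is a dict: "time": time; "joint_pos": joint angles; "dq": joint speeds; "tau": joint torques, N m; "eef_pos": TCP position; "tcp_rot": TCP orientation; "force": force on the tool from outside, world axes, zero at the start; "torque": the same for the moment, N m; "grip_width": finger opening in mm.
Only numpy, scipy, OpenCV 4.12 (cv2) and the standard library are available. Lean on these libraries where they do the work, as an engineer would, in place of code of your own. Each camera call takes 0.05 s, during which the arm holds its last target.

### The job

The plaster plate lies askew on the plywood deck of the work stand. Tap it sideways with light, slow touches, now from one long side and now from the other, until the score lines at both of its ends lie on the deck's scribed centre line to within 2.5 mm, and take your hand off; then press down on the middle of the plate with about 10 N to bed it, and let go. Plaster chips easily: never push it with more than 18 N, and leave the ring cone and the putty lump on the deck alone.

Things in the scene. Friction and masses are not known exactly. Their poses are not given: they have to be found in the camera images.
- stand: fixed pedestal stand; plywood deck 200 x 340 mm (x, y), its top 235 mm above the bench. Origin on the bench under the deck's centre. The scribed centre line is its y axis (x = 0); +y roughly to the robot's left, +x away from it. Low fixed wooden cheeks, 16 x 90 x 22 mm, stand on the deck at x = +-75 mm, y = 0 (inner faces at +-67 mm); beyond y = +-45 mm the plate's long sides are free to tap
- plate: loose plaster plate, 100 x 210 x 28 mm (x, y, z), edges rounded 5 mm, about 0.7 kg, flat on the deck; slides with 3 to 6 N of friction. Origin under its centre, y along its length; a dark dot marks the middle of its top. It starts turned 4 to 8 degrees off the line, an end to each side. Tapped 25 mm from one end it turns: that end moves about 1.15 times as far as the finger, the other end stays within 2 mm or so
- plate_left (a point): score line at the plate's left end (+y end), at the top edge, 105 mm from the plate's centre and 28 mm above its underside
- plate_right (a point): score line at the plate's right end (-y end), at the top edge, 105 mm from the plate's centre and 28 mm above its underside
- cone: bystander: loose cast ring cone, 44 mm wide at the foot, 66 mm high, standing on the deck just beyond one end of the plate; origin under its centre
- lump: bystander: loose lump of set putty, 77 x 29 x 21 mm, lying on the deck just beyond the other end of the plate; origin under its centre
Not all that is in view belongs to the job. There is more than one size of the plate; the job needs the larger.

How it is judged (in metres and radians):
On the way, in this order (a step that is already met when the one before it is completed fails the run):
1. the score lines at both ends of the plate lie within 2.5 mm of the deck's centre line, the plate at rest and not touched (x of plate_left in the frame of stand between -0.0025 and 0.0025 m and x of plate_right in the frame of stand between -0.0025 and 0.0025 m and linear speed of plate below 0.005 m/s and contact force between each of the arm, the fingers and plate below 0.3 N), for 0.2 s.
2. the plate is pressed down from above, on its middle (within 30 mm), with at least 6 N (contact force between the fingers and plate above 6 N and x of the grasp point in the frame of plate between -0.03 and 0.03 m and y of the grasp point in the frame of plate between -0.03 and 0.03 m), for 0.2 s.
At the end, for the whole second after the job is handed in: the score lines at both ends of the plate lie within 2.5 mm of the deck's scribed centre line, the plate lies flat on the deck, no more than 30 mm off lengthwise, at rest and released (x of plate_left in the frame of stand between -0.0025 and 0.0025 m and x of plate_right in the frame of stand between -0.0025 and 0.0025 m and y of plate in the frame of stand between -0.03 and 0.03 m and z of plate in the frame of stand between 0.232 and 0.238 m and linear speed of plate below 0.005 m/s); the robot touches nothing.
It fails at once if the plate is pushed with more than 18 N (contact force between any of the fingers, the arm and plate above 18 N).
It fails at once if the plate is tipped up (angle between plate's own z axis and vertical above 0.1 rad).
It fails at once if the cone or the putty lump is shifted by more than 15 mm (distance of any of cone, lump from where it was at the start of the episode above 0.015 m).
It also fails if it takes over 72 s, if anything falls off the work surface, if the arm or the gripper's body presses on something with over 40 N, if the wrist force passes 120 N, or if a joint passes its speed limit or range.

## Working session

There is one attempt and no reset: what is moved stays moved. The work goes in short steps, Python scripts to look and compute and a tool call to move; the robot and the scene stay as the last step left them, time stands still between calls to the robot, and variables do not carry over. Pictures are saved under pics/ and viewed, and the job is handed in when it is done.

Besides the shell and the picture viewer there is one more tool, called after ">>>" in YAML: its name, and indented under it one key for each argument. arm_command: Moves the arm, as the interface text tells. Its arguments: {"type":"object","properties":{"series":{"type":"array"},"claw":{"type":"number"},"squeeze":{"type":"number"}},"required":["series"]}

```bash
mkdir -p pics
cat > h.py <<'E'
import numpy as np, cv2
from rig import robot, vision
def K(f):
    h=f["img"].shape[0]; return h/2/np.tan(np.radians(f["vertical_fov"])/2)
def ray(f,uv,z):
    fl=K(f);M=np.array(f["camera_from_world"]);R=M[:3,:3];t=M[:3,3]
    d=R.T@np.array([(uv[0]-f["cx"])/fl,(uv[1]-f["cy"])/fl,1]);o=-R.T@t
    return o+d*(z-o[2])/d[2]
def proj(f,p):
    M=np.array(f["camera_from_world"]);c=M[:3,:3]@np.array(p)+M[:3,3];fl=K(f)
    return np.array([fl*c[0]/c[2]+f["cx"],fl*c[1]/c[2]+f["cy"]])
def cloud(f):
    z=f["z_map"];fl=K(f);v,u=np.mgrid[:z.shape[0],:z.shape[1]]
    P=np.stack([(u-f["cx"])/fl*z,(v-f["cy"])/fl*z,z],-1)
    M=np.array(f["camera_from_world"]);return (P-M[:3,3])@M[:3,:3]
E
python3 - <<'E'
from h import *
for n in ["scene","side","wrist"]:
    f=vision.grab_frame(n);cv2.imwrite(f"pics/a_{n}.png",f["img"]);print(n,f["vertical_fov"],f["cx"],f["cy"],np.round(f["camera_from_world"],2).tolist())
print(robot.sense())
E
```

```text
scene 55.338718405167874 250.7346771846237 191.38469672575846 [[-0.44, -0.9, -0.02, 312.83], [-0.62, 0.32, -0.71, 370.62], [0.65, -0.3, -0.7, 886.3], [0.0, 0.0, 0.0, 1.0]]
side 42.099090837225745 254.6629971009147 186.0557936883083 [[-1.0, -0.07, -0.02, 449.11], [-0.02, 0.47, -0.88, 99.29], [0.07, -0.88, -0.47, 1583.21], [0.0, 0.0, 0.0, 1.0]]
wrist 69.04549376749377 255.20013884127493 192.64813571421823 [[0.32, -0.95, -0.0, -523.85], [-0.92, -0.31, 0.25, -28.99], [-0.23, -0.08, -0.97, 389.72], [0.0, 0.0, 0.0, 1.0]]
{'time': 0.15, 'joint_pos': array([-1.39199460e+00,  3.42518084e-01,  1.52475619e+00, -6.81020183e-05,
        1.27538039e+00, -1.46008201e-01]), 'dq': array([-0.0003533 , -0.00136085, -0.00296663, -0.00054264,  0.00079639,
        0.00090948]), 'tau': array([ 1.53419278e-03, -4.31469655e+01, -2.44353640e+01,  7.18252757e-02,
        5.37745468e-02, -7.86339160e-05]), 'eef_pos': array([ 167.5338158 , -497.45162704,  404.24210911]), 'tcp_rot': array([-0.11396537, -0.69777174, -0.11471546,  0.69783011]), 'force': array([ 0.57637825, -0.19341866, -0.6242137 ]), 'torque': array([-0.0385197 , -0.0523105 ,  0.04433067]), 'grip_width': 91.78918240824413}
```

View pics/a_scene.png

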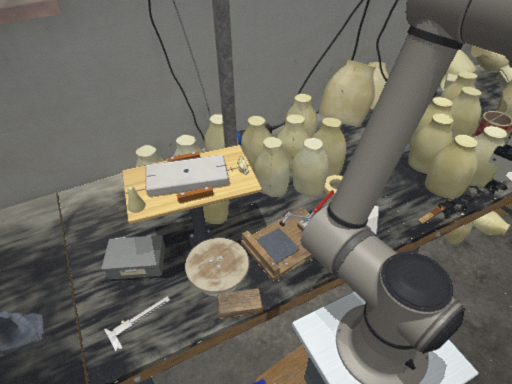

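View pics/a_side.png

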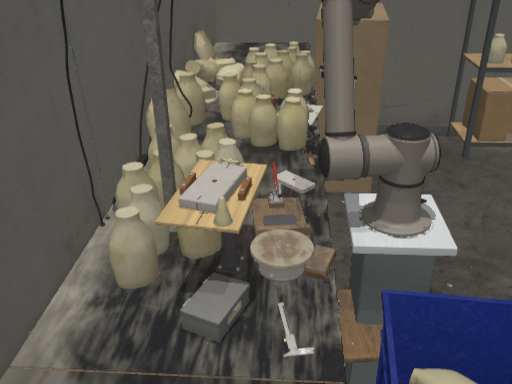

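View pics/a_wrist.png

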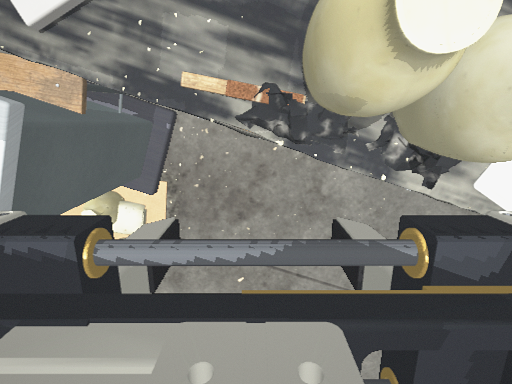

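Run:
```python
from h import *
for n,(x0,x1,y0,y1) in {"scene":(110,270,135,225),"side":(150,280,150,240)}.items():
    f=vision.grab_frame(n);cv2.imwrite(f"pics/b_{n}.png",cv2.resize(f["img"][y0:y1,x0:x1],None,fx=5,fy=5,interpolation=cv2.INTER_CUBIC))
    P=cloud(f);img=f["img"];hsv=cv2.cvtColor(img,cv2.COLOR_BGR2HSV)
    m=(abs(P[...,2]-235)<6)&(hsv[...,1]>70)&(P[...,0]>200)
    r=cv2.connectedComponentsWithStats(m.astype(np.uint8));i=1+np.argmax(r[2][1:,4]);m=r[1]==i
    Q=P[m];print(n,m.sum(),Q.mean(0),cv2.minAreaRect(Q[:,:2].astype(np.float32)))
    m=(abs(P[...,2]-263)<5)&(hsv[...,1]<50)
    r=cv2.connectedComponentsWithStats(m.astype(np.uint8));i=1+np.argmax(r[2][1:,4]);m=r[1]==i
    Q=P[m];print(n,m.sum(),Q.mean(0),cv2.minAreaRect(Q[:,:2].astype(np.float32)))
```

```text
scene 3208 [491.97401173 274.24721595 233.96057257] ((521.4987182617188, 270.1656494140625), (339.2282409667969, 205.1801300048828), 81.998291015625)
scene 1993 [520.27162625 277.07134455 261.85102752] ((522.9133911132812, 274.77069091796875), (207.85382080078125, 102.48112487792969), 74.01451110839844)
side 2320 [516.73096785 348.39195363 234.54818889] ((526.1651611328125, 271.5), (346.6428527832031, 201.13702392578125), 82.24359130859375)
side 1558 [529.75674817 286.55183001 262.6368021 ] ((529.2298583984375, 277.7314453125), (212.35255432128906, 100.40481567382812), 74.51921081542969)
```

View pics/b_scene.png

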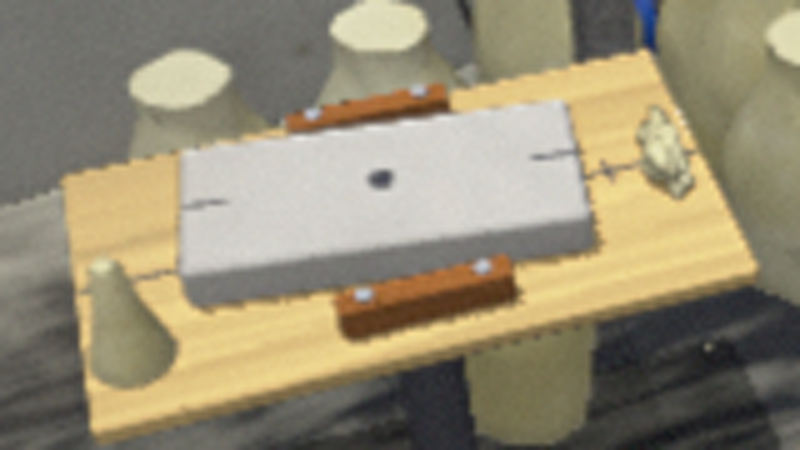

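View pics/b_side.png

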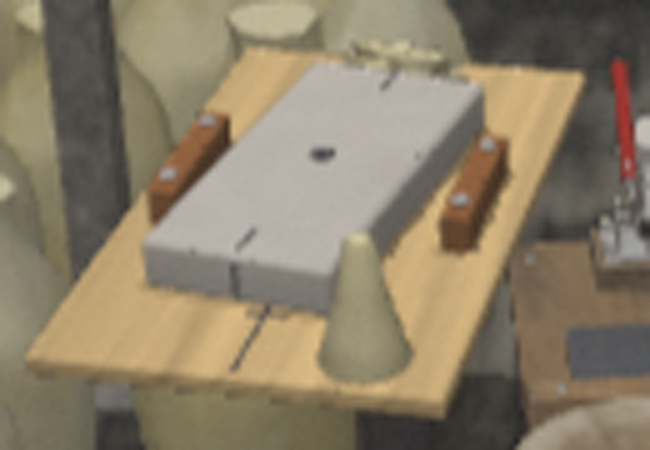

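Run:
```python
from h import *
from scipy.spatial.transform import Rotation as R
s=robot.sense();q=s['tcp_rot'];Rm=R.from_quat(q[[1,2,3,0]]).as_matrix();print(Rm.round(3))
P=np.concatenate([cloud(vision.grab_frame(n))[::2,::2].reshape(-1,3) for n in("scene","side")])
for x in range(100,900,50):
    print(x,[int(max([0,*P[(abs(P[:,0]-x)<25)&(abs(P[:,1]-y)<25)][:,2]])) for y in range(-500,600,50)])
# features via rays: left/right centreline segments
f=vision.grab_frame("scene");g=vision.grab_frame("side")
c=lambda u,v:(110+u/5-.4,135+v/5-.4); d=lambda u,v:(150+u/5-.4,150+v/5-.4)
for nm,fr,uv,z in [("deckL end",f,c(90,291),235),("deckL near",f,c(175,270),235),("deckR near",f,c(592,175),235),("deckR end",f,c(697,150),235),
 ("plL",f,c(182,206),263),("plR",f,c(580,152),263),("dot",f,c(380,179),263),
 ("s deckL end",g,d(233,370),235),("s deckL near",g,d(268,308),235),("s plL",g,d(237,249),263),("s plR",g,d(396,70),263),("s dot",g,d(322,154),263),
 ("coneL foot",g,d(322,372),235),("coneR",g,d(411,372),235),("cone f",f,c(133,385),235),
 ("deckcorners",f,c(64,180),235),("",f,c(92,437),235),("",f,c(757,272),235),("",f,c(648,52),235)]:
    print(nm,ray(fr,uv,z).round(1))
```

```text
[[-0.     0.319 -0.948]
 [ 0.001 -0.948 -0.319]
 [-1.    -0.001 -0.   ]]
100 [513, 520, 331, 581, 579, 603, 628, 653, 727, 262, 286, 287, 262, 1, 0, 0, 0, 0, 0, 0, 0, 0]
150 [0, 346, 335, 0, 566, 616, 628, 647, 723, 592, 482, 360, 272, 2, 0, 0, 0, 0, 0, 0, 0, 0]
200 [305, 342, 332, 553, 564, 2, 2, 628, 713, 706, 525, 377, 281, 3, 26, 27, 24, 2, 4, 2, 2, 2]
250 [27, 17, 9, 9, 2, 2, 19, 15, 684, 701, 531, 335, 276, 45, 28, 71, 72, 3, 3, 3, 3, 5]
300 [194, 9, 3, 2, 17, 21, 23, 20, 16, 20, 20, 29, 43, 51, 72, 73, 73, 73, 4, 4, 2, 7]
350 [201, 5, 2, 4, 23, 24, 21, 27, 19, 86, 108, 144, 116, 50, 73, 76, 76, 74, 4, 7, 7, 8]
400 [142, 3, 4, 4, 3, 19, 20, 3, 130, 104, 90, 27, 235, 237, 236, 235, 232, 72, 4, 4, 3, 4]
450 [115, 4, 3, 1, 0, 6, 26, 3, 6, 21, 21, 21, 239, 253, 264, 264, 259, 255, 275, 268, 61, 55]
500 [132, 2, 4, 0, 0, 25, 145, 192, 188, 2, 1, 1, 250, 262, 264, 265, 264, 265, 300, 298, 60, 61]
550 [5, 1, 0, 0, 143, 210, 156, 195, 195, 193, 189, 2, 250, 262, 266, 265, 265, 266, 263, 238, 61, 59]
600 [0, 0, 0, 1, 174, 209, 209, 191, 164, 201, 202, 104, 236, 237, 256, 261, 263, 264, 
[... 323 characters left out ...]
 174, 106, 0, 199, 200, 190, 0, 0, 157, 157, 202, 202, 115, 157, 154, 0, 173, 139, 4, 3, 4]
850 [469, 413, 336, 0, 0, 163, 134, 50, 0, 55, 45, 201, 202, 93, 640, 690, 5, 5, 4, 5, 5, 4]
deckL end [542.4 429.6 235. ]
deckL near [537.6 386.4 235. ]
deckR near [506.3 163.5 235. ]
deckR end [498.7 103.4 235. ]
plL [551.5 372.9 263. ]
plR [495.9 173.1 263. ]
dot [524.3 274.7 263. ]
s deckL end [548.5 430.6 235. ]
s deckL near [541.4 375.9 235. ]
s plL [555.4 369.2 263. ]
s plR [503.3 172.9 263. ]
s dot [529.2 271.6 263. ]
coneL foot [507.7 430.4 235. ]
coneR [467.4 428.5 235. ]
cone f [466.8 425.6 235. ]
deckcorners [636.4 422.7 235. ]
 [442.4 451.2 235. ]
 [397.3 118.6 235. ]
 [592.   89.8 235. ]
```

>>> arm_command:
  series:
    - [[0.015,0.02,0.03],[0,0,-3]]
    - [[0.035,0.02,0.03],[0,0,-3]]
    - [[0.035,0.025,0.025],[0,0,-3]]
    - [[0.035,0.03,0.02],[0,0,-3]]
    - [[0.03,0.04,0.01],[0,0,-3]]
    - [[0.03,0.04,0],[0,0,-3]]
    - [[0.03,0.04,0],[0,0,-3]]
    - [[0.03,0.04,0],[0,0,-3]]
  claw: 255
  squeeze: 20

```text
time: 1.25
eef_pos: [405.4, -242.9, 522.4]
tcp_rot: [-0.043, 0.708, -0.043, -0.704]
force: [-0.1, -0.4, 0.1]
grip_width: 32.2
```

>>> arm_command:
  series:
    - [[0.003,0.045,0.008],[0,0,0]]
    - [[0.003,0.046,0.008],[0,0,0]]
    - [[0.003,0.046,0.008],[0,0,0]]
    - [[0.003,0.046,0.008],[0,0,0]]
    - [[0.003,0.046,0.008],[0,0,0]]
    - [[0.004,0.046,0.008],[0,0,0]]
    - [[0.004,0.046,0.008],[0,0,0]]
    - [[0.004,0.046,0.008],[0,0,0]]

```text
time: 2.05
eef_pos: [432.1, 139.1, 588.0]
tcp_rot: [-0.045, 0.708, -0.043, -0.703]
force: [1.2, 0.2, -0.4]
grip_width: 0.9
```

>>> arm_command:
  series:
    - [[0.003,0.046,0],[0,0,0]]
    - [[0.003,0.046,0],[0,0,0]]
    - [[0.003,0.046,0],[0,0,0]]
    - [[0.003,0.04,0],[0,0,0]]
    - [[0.003,0.01,0],[0,0,0]]
    - [[0,0,0],[0,0,0]]
    - [[0,0,0],[0,0,0]]
    - [[0,0,0],[0,0,0]]

```text
time: 2.85
eef_pos: [444.9, 338.8, 588.3]
tcp_rot: [-0.042, 0.709, -0.04, -0.703]
force: [0.7, -1.0, 0.6]
grip_width: 0.9
```

Run:
```python
from h import *
from scipy.spatial.transform import Rotation as R
s=robot.sense();q=s['tcp_rot'];Rm=R.from_quat(q[[1,2,3,0]]).as_matrix();print(s['eef_pos'],Rm.round(3),s['joint_pos'].round(2),s['grip_width'],s['force'])
f=vision.grab_frame("wrist");cv2.imwrite("pics/c_wrist.png",f["img"]);np.save("c.npy",f,allow_pickle=True)
```

```text
[444.85122387 338.75057566 588.25938642] [[ 0.009 -0.117 -0.993]
 [ 0.002 -0.993  0.117]
 [-1.    -0.003 -0.009]] [ 0.51  0.35  1.03 -0.    1.76  2.2 ] 0.8570065663871952 [ 0.71663314 -0.95516983  0.56635824]
```

View pics/c_wrist.png

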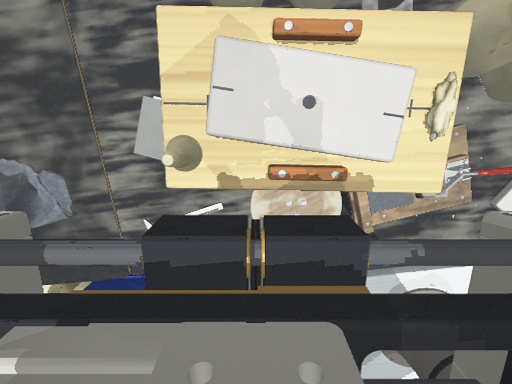

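Run:
```python
from h import *
f=np.load("c.npy",allow_pickle=True).item();im=f["img"]
a=cv2.resize(im[70:135,155:255],None,fx=7,fy=7,interpolation=cv2.INTER_NEAREST)
b=cv2.resize(im[80:135,370:470],None,fx=7,fy=7,interpolation=cv2.INTER_NEAREST)
cv2.imwrite("pics/c2.png",a);cv2.imwrite("pics/c3.png",b)
```

```text
(no output)
```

View pics/c2.png

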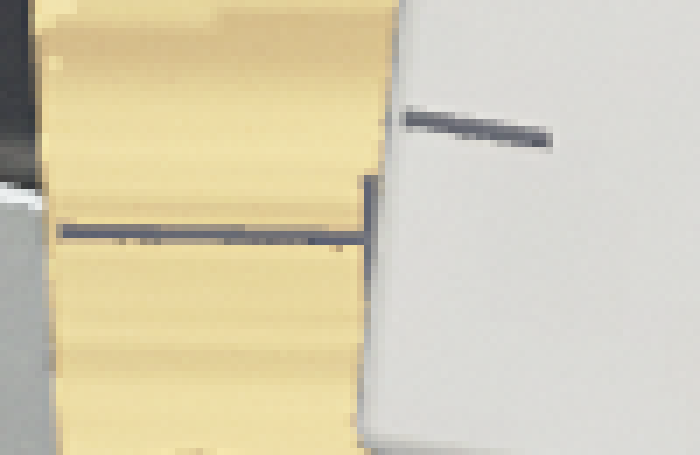

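View pics/c3.png

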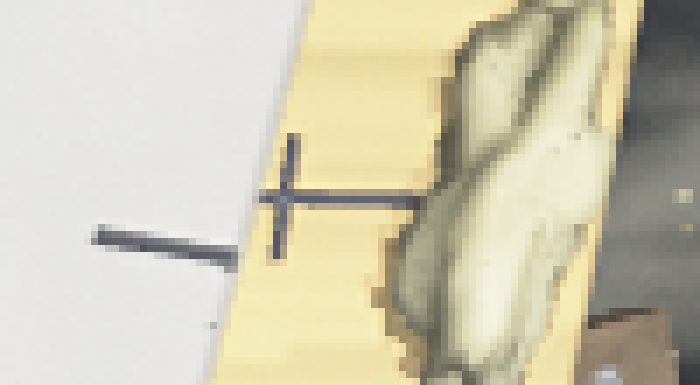

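```bash
cat >> h.py <<'E'
def dark(f,box,z):
    x0,x1,y0,y1=box;g=cv2.cvtColor(f["img"],cv2.COLOR_BGR2GRAY)[y0:y1,x0:x1].astype(float)
    P=[]
    for i in range(x1-x0):
        c=g[:,i];w=np.clip(np.median(c)-25-c,0,None)
        if w.max()>25: P.append(ray(f,(x0+i,y0+(w*np.arange(y1-y0)).sum()/w.sum()),z))
    return np.array(P)
def stand(PL,PR,c=(523,270)):
    P=np.vstack([PL,PR])[:,:2];m=P.mean(0);vx,vy,x0,y0=cv2.fitLine(P.astype(np.float32),cv2.DIST_HUBER,0,.01,.01).ravel()
    if vy<0: vx,vy=-vx,-vy
    y=np.array([vx,vy]);x=np.array([vy,-vx]);o=np.array([x0,y0]);o=o+y*((np.array(c)-o)@y)
    return o,x,y
def loc(S,p): d=np.asarray(p)[...,:2]-S[0];return np.stack([d@S[1],d@S[2]],-1)
E
python3 - <<'E'
from h import *
f=np.load("c.npy",allow_pickle=True).item()
L=dark(f,(165,203,98,108),235);Rr=dark(f,(413,428,103,113),235)
S=stand(L,Rr);print([v.round(3) for v in S],np.degrees(np.arctan2(-S[2][0],S[2][1])))
print(loc(S,L).round(1)[::4].tolist(),loc(S,Rr).round(1)[::3].tolist())
for b in [(213,233,80,97),(384,402,107,122)]:
    a=loc(S,dark(f,b,263));print(a[[0,-1]].round(1),np.polyfit(a[:,1],a[:,0],1))
# dot, plate outline, deck corners
img=f["img"];g=cv2.cvtColor(img,cv2.COLOR_BGR2GRAY);hsv=cv2.cvtColor(img,cv2.COLOR_BGR2HSV)
v,u=np.nonzero(g[90:115,295:325]<120);print("dot",loc(S,ray(f,(295+u.mean(),90+v.mean()),263)))
m=((hsv[...,1]<30)&(g>170)).astype(np.uint8);r=cv2.connectedComponentsWithStats(m);i=1+np.argmax(r[2][1:,4]);c=cv2.findContours((r[1]==i).astype(np.uint8),0,2)[0][0]
Q=np.array([loc(S,ray(f,p[0],262)) for p in c]);print("plate",cv2.minAreaRect(Q.astype(np.float32)))
for uv in [(157,6),(472,12),(450,193),(167,187)]: print("deck",loc(S,ray(f,uv,235)).round(1))
for n,b in [("side",None),("scene",None)]: pass
E
```

```text
[array([524.533, 269.785]), array([ 0.99 , -0.139], dtype=float32), array([0.139, 0.99 ], dtype=float32)] -7.98828
[[0.1, 163.8], [0.1, 159.2], [0.2, 154.7], [-0.2, 150.1], [0.0, 145.5], [0.1, 141.0], [0.0, 136.4], [-0.2, 131.8], [-0.0, 127.3], [-0.2, 122.7]] [[0.1, -119.8], [-0.0, -123.3], [-0.1, -126.7], [0.0, -130.1], [0.0, -133.6]]
[[ 15.  104.6]
 [ 12.5  85. ]] [0.13235535 1.24923275]
[[ -8.  -75.2]
 [-10.4 -93.4]] [0.12753882 1.50163818]
dot [1.98090773 4.82572246]
plate ((2.2918472290039062, 5.3889007568359375), (206.77870178222656, 97.44129943847656), 82.64293670654297)
deck [ 97.6 166.7]
deck [  98.3 -167.3]
deck [ -99.2 -180.7]
deck [-98.8 167. ]
```

>>> arm_command:
  series:
    - [[0.03,-0.001,-0.012],[0,0.5,-1.3]]
    - [[0.035,-0.001,-0.012],[0,0,0]]
    - [[0.035,-0.002,-0.012],[0,0,0]]
    - [[0.035,-0.002,-0.012],[0,0,0]]
    - [[0.03,-0.001,-0.012],[0,0,0]]
    - [[0.02,0,-0.008],[0,0,0]]
    - [[0,0,0],[0,0,0]]
    - [[0,0,0],[0,0,0]]

```text
time: 3.7
eef_pos: [636.5, 318.3, 523.6]
tcp_rot: [-0.056, 0.708, -0.053, -0.702]
force: [0.3, 0.3, 0.0]
grip_width: 0.2
```

```bash
cat >> h.py <<'E'
S0=(np.array([524.533,269.785]),np.array([.99031,-.13897]),np.array([.13897,.99031]))
def st():
    from scipy.spatial.transform import Rotation as R
    s=robot.sense();q=s['tcp_rot'];M=R.from_quat(q[[1,2,3,0]]).as_matrix()
    tip=s['eef_pos']+178*M[:,0]
    print("t",round(s['time'],2),"tcp",s['eef_pos'].round(1),"tip stand",loc(S0,tip).round(1),"z",tip[2].round(1),"F stand",(s['force'][:2]@np.array(S0[1:]).T).round(1),s['force'][2].round(1),"axis",M[:,0].round(4),"yaw",np.degrees(np.arctan2(M[1,1],M[0,1])).round(2))
E
python3 -c "
from h import *
st()"
```

```text
t 3.7 tcp [636.5 318.3 523.6] tip stand [105.4  64.6] z 345.6 F stand [0.3 0.4] 0.0 axis [ 0.0076  0.0047 -1.    ] yaw -98.82
```

>>> arm_command:
  series:
    - [[-0.0075,0.0125,0],[-0.27,0.43,0.8]]
    - [[0,0,-0.02],[0,0,0]]
    - [[0,0,-0.025],[0,0,0]]
    - [[0,0,-0.025],[0,0,0]]
    - [[0,0,-0.015],[0,0,0]]
    - [[0,0,0],[0,0,0]]
    - [[0,0,0],[0,0,0]]
    - [[0,0,0],[0,0,0]]

```text
time: 4.5
eef_pos: [617.0, 336.6, 450.3]
tcp_rot: [-0.048, 0.71, -0.043, -0.702]
force: [-0.3, -0.1, 0.1]
grip_width: 0.5
```

```bash
python3 -c "
from h import *
st()
for n in ['side','wrist']:
    f=vision.grab_frame(n);im=f['img'];cv2.imwrite('pics/d_%s.png'%n,cv2.resize(im[130:250,130:300],None,fx=4,fy=4) if n=='side' else im)"
```

```text
t 4.5 tcp [617.  336.6 450.3] tip stand [84.1 80.6] z 272.3 F stand [-0.3 -0.2] 0.1 axis [ 0.0118  0.0071 -0.9999] yaw -97.37
```

View pics/d_side.png

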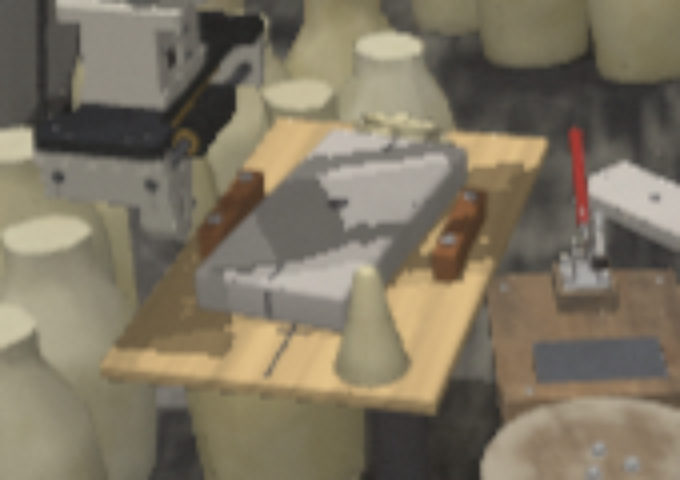

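>>> arm_command:
  series:
    - [[0.0073,-0.005,0],[-0.4,0.68,-0.6]]
    - [[0,0,0],[0,0,0]]
    - [[0,0,-0.01],[0,0,0]]
    - [[0,0,-0.01],[0,0,0]]
    - [[0,0,-0.007],[0,0,0]]
    - [[0,0,0],[0,0,0]]
    - [[0,0,0],[0,0,0]]
    - [[0,0,0],[0,0,0]]

```text
time: 5.4
eef_pos: [625.6, 330.3, 420.8]
tcp_rot: [0.05, -0.705, 0.05, 0.706]
force: [0.2, -0.1, -0.7]
grip_width: 0.3
```

```bash
python3 -c "
from h import *
st()
for n in ['side','scene']:
    f=vision.grab_frame(n);im=f['img'];cv2.imwrite('pics/e_%s.png'%n,cv2.resize(im[130:250,110:280],None,fx=4,fy=4))
st()"
```

```text
t 5.4 tcp [625.6 330.3 420.8] tip stand [91.6 73.9] z 242.8 F stand [ 0.2 -0. ] -0.7 axis [-7.e-04 -5.e-04 -1.e+00] yaw -98.12
t 5.5 tcp [625.6 330.3 421.2] tip stand [91.7 74. ] z 243.2 F stand [-0.2 -0.3] -1.4 axis [-0.e+00 -2.e-04 -1.e+00] yaw -98.11
```

View pics/e_side.png

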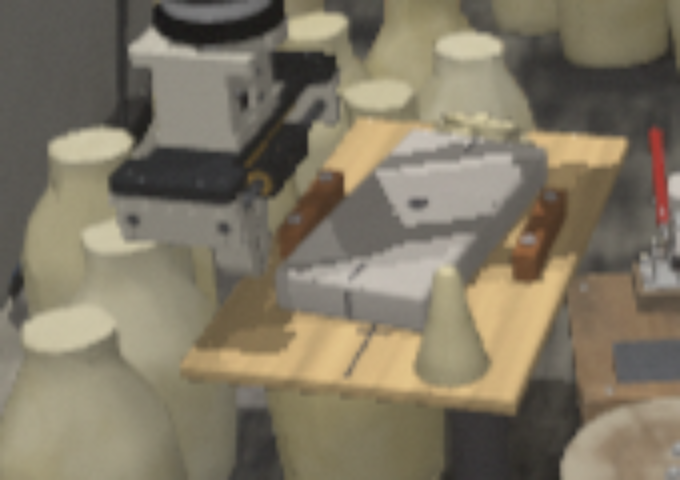

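View pics/e_scene.png

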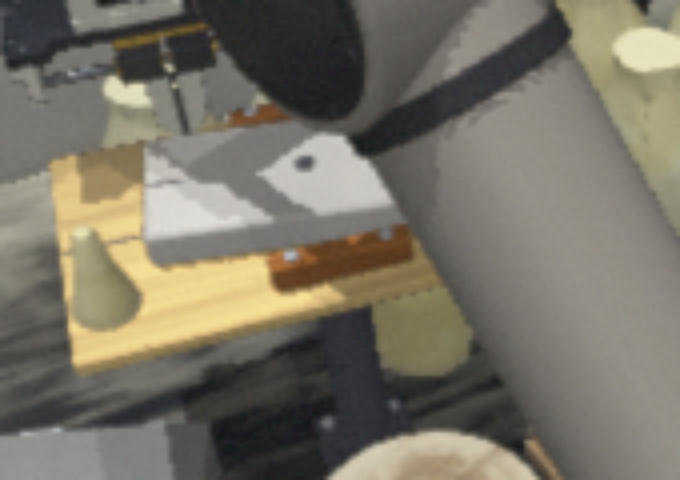

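>>> arm_command:
  series:
    - [[-0.003,0.0004,0],[0,0,0]]
    - [[-0.003,0.0004,0],[0,0,0]]
    - [[-0.003,0.0004,0],[0,0,0]]
    - [[-0.002,0.0003,0],[0,0,0]]
    - [[-0.002,0.0003,0],[0,0,0]]
    - [[-0.001,0.0001,0],[0,0,0]]
    - [[-0.001,0.0001,0],[0,0,0]]
    - [[0,0,0],[0,0,0]]

```text
time: 6.3
eef_pos: [608.9, 332.8, 422.7]
tcp_rot: [-0.05, 0.706, -0.05, -0.705]
force: [1.0, 0.1, -0.4]
grip_width: 0.7
```

```bash
python3 -c "
from h import *
st()"
```

```text
t 6.3 tcp [608.9 332.8 422.7] tip stand [75.1 74.3] z 244.7 F stand [0.9 0.2] -0.4 axis [ 2.1e-03  7.0e-04 -1.0e+00] yaw -98.09
```

>>> arm_command:
  series:
    - [[-0.001,0.0001,0],[0,0,0]]
    - [[-0.001,0.0001,0],[0,0,0]]
    - [[-0.001,0.0001,0],[0,0,0]]
    - [[-0.001,0.0001,0],[0,0,0]]
    - [[-0.001,0.0001,0],[0,0,0]]
    - [[-0.001,0.0001,0],[0,0,0]]
    - [[-0.001,0.0001,0],[0,0,0]]
    - [[-0.001,0.0001,0],[0,0,0]]

```text
time: 7.1
eef_pos: [601.4, 333.6, 422.7]
tcp_rot: [-0.051, 0.707, -0.049, -0.703]
force: [2.5, 0.6, -0.5]
grip_width: 0.7
```

```bash
python3 -c "
from h import *
st()"
```

```text
t 7.1 tcp [601.4 333.6 422.7] tip stand [68.2 74.4] z 244.7 F stand [2.4 1. ] -0.5 axis [ 0.0059  0.0021 -1.    ] yaw -98.14
```

>>> arm_command:
  series:
    - [[-0.001,0.0001,0],[0,0.1,0]]
    - [[-0.001,0.0001,0],[0,0.1,0]]
    - [[-0.001,0.0001,0],[0,0,0]]
    - [[-0.001,0.0001,0],[0,0,0]]
    - [[-0.001,0.0001,0],[0,0,0]]
    - [[0,0,0],[0,0,0]]
    - [[0,0,0],[0,0,0]]
    - [[0,0,0],[0,0,0]]

```text
time: 7.9
eef_pos: [595.7, 334.2, 422.8]
tcp_rot: [-0.051, 0.706, -0.049, -0.705]
force: [2.2, 0.7, -1.2]
grip_width: 0.4
```

```bash
python3 -c "
from h import *
st()
f=vision.grab_frame('side');im=f['img'];cv2.imwrite('pics/f_side.png',cv2.resize(im[130:250,110:280],None,fx=4,fy=4));
f=vision.grab_frame('scene');im=f['img'];cv2.imwrite('pics/f_scene.png',cv2.resize(im[130:230,110:230],None,fx=5,fy=5));st()"
```

```text
t 7.9 tcp [595.7 334.2 422.8] tip stand [61.8 74.2] z 244.8 F stand [2.1 1. ] -1.2 axis [ 0.0021  0.0022 -1.    ] yaw -98.12
t 8.0 tcp [595.7 334.2 422.8] tip stand [61.9 74.2] z 244.8 F stand [1.4 1.2] -0.6 axis [ 0.0021  0.0022 -1.    ] yaw -98.12
```

View pics/f_side.png

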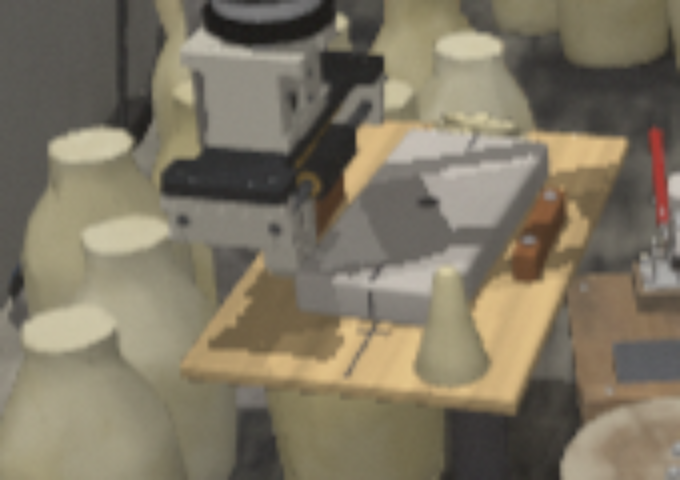

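View pics/f_scene.png

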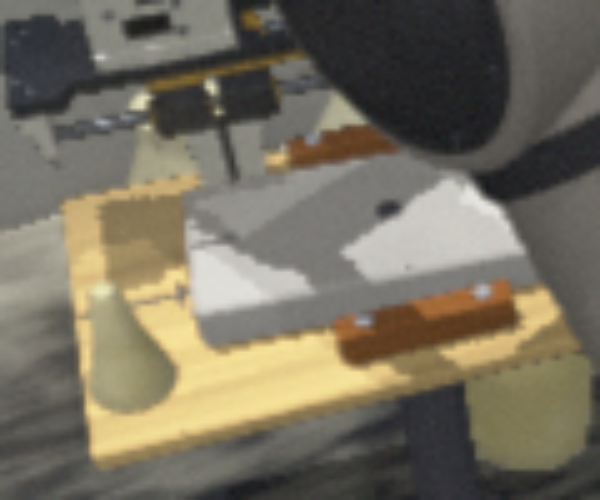

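```bash
python3 -c "
from h import *
g=vision.grab_frame('side')
d=lambda u,v:(150+u/5-.4,150+v/5-.4)
e=lambda u,v:(110+u/4-.375,130+v/4-.375)
for n,uv,z in [('deck',d(233,370),235),('deck',d(268,308),235),('pl0',d(237,249),263),('deckE',e(347,375),235),('deckN',e(372,328),235),('pl bottom',e(370,316),238),('pltop',e(371,284),263),('pltop in',e(377,268),263)]:
  print(n,loc(S0,ray(g,uv,z)).round(1))
cv2.imwrite('pics/g.png',cv2.resize(g['img'][185:230,180:230],None,fx=12,fy=12,interpolation=cv2.INTER_NEAREST))
"
```

```text
deck [  1.4 162.6]
deck [  2.  107.4]
pl0 [ 16.8 102.7]
deckE [  1.3 161.6]
deckN [  2.7 109.5]
pl bottom [  6.4 101.2]
pltop [  2.5 106. ]
pltop in [ 4.8 87. ]
```

View pics/g.png

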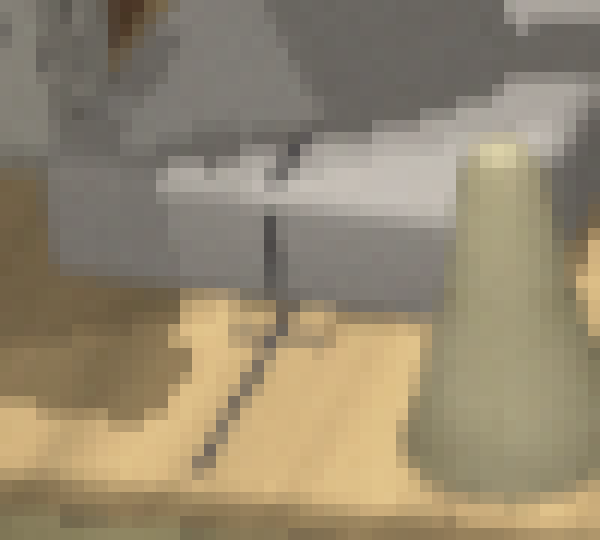

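>>> arm_command:
  series:
    - [[0.004,-0.0006,0],[0,0,0]]
    - [[0.008,-0.001,0],[0,0,0]]
    - [[0,0,0.02],[0,0,0]]
    - [[0,0,0.03],[0,0,0]]
    - [[-0.01,0,0.035],[0,0,0]]
    - [[-0.03,-0.005,0.025],[0,0,0]]
    - [[-0.035,-0.007,0.02],[0,0,0]]
    - [[-0.035,-0.008,0.01],[0,0,0]]

```text
time: 8.85
eef_pos: [501.1, 310.2, 559.6]
tcp_rot: [0.049, -0.701, 0.053, 0.709]
force: [-0.3, 1.1, 0.3]
grip_width: 0.5
```

>>> arm_command:
  series:
    - [[-0.03,-0.005,0.01],[0,0,0]]
    - [[-0.01,0,0.01],[0,0,0]]
    - [[0,0,0],[0,0,0]]
    - [[0,0,0],[0,0,0]]
    - [[0,0,0],[0,0,0]]
    - [[0,0,0],[0,0,0]]
    - [[0,0,0],[0,0,0]]
    - [[0,0,0],[0,0,0]]

```text
time: 9.65
eef_pos: [462.2, 304.6, 580.4]
tcp_rot: [0.05, -0.701, 0.054, 0.71]
force: [0.5, 0.0, -0.3]
grip_width: 0.6
```

```bash
python3 -c "
from h import *
st()
f=vision.grab_frame('wrist');cv2.imwrite('pics/h_wrist.png',f['img']);np.save('h.npy',f,allow_pickle=True)"
```

```text
t 9.65 tcp [462.2 304.6 580.4] tip stand [-68.7  24.5] z 402.4 F stand [0.5 0.1] -0.3 axis [-0.0128 -0.0054 -0.9999] yaw -98.4
```

View pics/h_wrist.png

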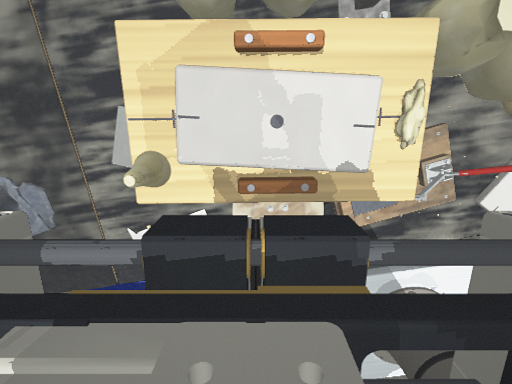

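```bash
cat >> h.py <<'E'
def meas(f,bL,bR,sL,sR,dot):
    L=dark(f,bL,235);Rr=dark(f,bR,235);S=stand(L,Rr)
    print("stand o",S[0].round(2),"yaw",np.degrees(np.arctan2(-S[2][0],S[2][1])).round(2),"res",np.abs(loc(S,np.vstack([L,Rr]))[:,0]).max().round(2),len(L),len(Rr))
    g=cv2.cvtColor(f["img"],cv2.COLOR_BGR2GRAY);x0,x1,y0,y1=dot
    v,u=np.nonzero(g[y0:y1,x0:x1]<120);c=loc(S,ray(f,(x0+u.mean(),y0+v.mean()),263));print("dot",c.round(2))
    for b,s in((sL,1),(sR,-1)):
        a=loc(S,dark(f,b,263));p=np.polyfit(a[:,1],a[:,0],1);print("score end x",np.polyval(p,c[1]+105*s).round(2),"slope",p[0].round(4),a[[0,-1]].round(1).tolist())
    return S
E
python3 -c "
from h import *
f=np.load('h.npy',allow_pickle=True).item()
meas(f,(132,170,112,126),(385,396,112,124),(180,198,111,125),(355,373,119,133),(266,290,110,134))
cv2.imwrite('pics/h2.png',np.hstack([cv2.resize(f['img'][95:150,125:205],None,fx=5,fy=5,interpolation=0),cv2.resize(f['img'][95:150,345:425],None,fx=5,fy=5,interpolation=0)]))
"
```

```text
stand o [524.53 269.78] yaw -8.03 res 3.07 38 11
dot [-3.65  1.23]
score end x 2.38 slope 0.0569 [[1.9, 100.6], [1.0, 83.2]]
score end x -9.82 slope 0.0584 [[-8.4, -79.7], [-9.4, -97.4]]
```

View pics/h2.png

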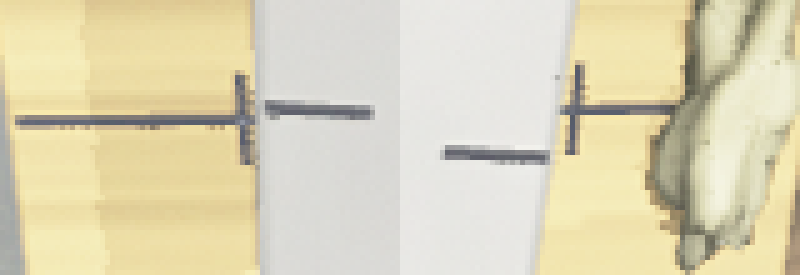

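>>> arm_command:
  series:
    - [[-0.009,-0.022,-0.01],[0.3,-0.73,0.4]]
    - [[-0.009,-0.03,-0.02],[0,0,0]]
    - [[-0.009,-0.025,-0.025],[0,0,0]]
    - [[-0.007,-0.012,-0.025],[0,0,0]]
    - [[0,0,-0.02],[0,0,0]]
    - [[0,0,-0.008],[0,0,0]]
    - [[0,0,0],[0,0,0]]
    - [[0,0,0],[0,0,0]]

```text
time: 10.5
eef_pos: [427.3, 212.7, 468.3]
tcp_rot: [-0.049, 0.706, -0.049, -0.705]
force: [0.4, -0.6, 0.6]
grip_width: 0.2
```

```bash
python3 -c "
from h import *
st()"
```

```text
t 10.5 tcp [427.3 212.7 468.3] tip stand [-88.2 -70. ] z 290.3 F stand [ 0.4 -0.5] 0.6 axis [ 1.3e-03  3.0e-04 -1.0e+00] yaw -97.96
```

Down 46, and 5 toward −y.

>>> arm_command:
  series:
    - [[-0.002,-0.005,-0.01],[0,0,0]]
    - [[0,0,-0.015],[0,0,0]]
    - [[0,0,-0.012],[0,0,0]]
    - [[0,0,-0.005],[0,0,0]]
    - [[0,0,-0.002],[0,0,0]]
    - [[0,0,0],[0,0,0]]
    - [[0,0,0],[0,0,0]]
    - [[0,0,0],[0,0,0]]

```text
time: 11.3
eef_pos: [426.1, 208.0, 425.7]
tcp_rot: [-0.049, 0.709, -0.047, -0.702]
force: [0.8, 0.2, -0.1]
grip_width: 0.4
```

```bash
python3 -c "
from h import *
st()"
```

```text
t 11.3 tcp [426.1 208.  425.7] tip stand [-87.2 -74.2] z 247.7 F stand [0.7 0.3] -0.1 axis [ 0.0097  0.0025 -1.    ] yaw -97.82
```

>>> arm_command:
  series:
    - [[0.003,-0.0004,-0.002],[-0.1,0.5,-0.2]]
    - [[0.003,-0.0004,0],[0,0,0]]
    - [[0.003,-0.0004,0],[0,0,0]]
    - [[0.002,-0.0003,0],[0,0,0]]
    - [[0.002,-0.0003,0],[0,0,0]]
    - [[0.001,-0.0001,0],[0,0,0]]
    - [[0,0,0],[0,0,0]]
    - [[0,0,0],[0,0,0]]

```text
time: 12.1
eef_pos: [441.8, 205.9, 424.2]
tcp_rot: [-0.05, 0.706, -0.049, -0.705]
force: [-0.0, -0.3, 0.3]
grip_width: 0.1
```

```bash
python3 -c "
from h import *
st()"
```

```text
t 12.1 tcp [441.8 205.9 424.2] tip stand [-72.8 -74.6] z 246.2 F stand [-0.  -0.3] 0.3 axis [ 0.0017  0.001  -1.    ] yaw -98.05
```

>>> arm_command:
  series:
    - [[0.001,-0.0001,0],[0,0,0]]
    - [[0.001,-0.0001,0],[0,0,0]]
    - [[0.001,-0.0001,0],[0,0,0]]
    - [[0.001,-0.0001,0],[0,0,0]]
    - [[0.001,-0.0001,0],[0,0,0]]
    - [[0.001,-0.0001,0],[0,0,0]]
    - [[0.001,-0.0001,0],[0,0,0]]
    - [[0,0,0],[0,0,0]]

```text
time: 12.9
eef_pos: [448.0, 205.0, 424.2]
tcp_rot: [0.049, -0.704, 0.05, 0.706]
force: [-2.5, 0.1, 1.1]
grip_width: 0.3
```

```bash
python3 -c "
from h import *
st()"
```

```text
t 12.9 tcp [448.  205.  424.2] tip stand [-67.2 -74.9] z 246.2 F stand [-2.5 -0.3] 1.1 axis [-2.5e-03 -1.0e-04 -1.0e+00] yaw -98.04
```

>>> arm_command:
  series:
    - [[0.001,-0.0001,0],[0,-0.1,0]]
    - [[0.001,-0.0001,0],[0,0,0]]
    - [[0.001,-0.0001,0],[0,0,0]]
    - [[0.001,-0.0001,0],[0,0,0]]
    - [[0.001,-0.0001,0],[0,0,0]]
    - [[0.0005,0,0],[0,0,0]]
    - [[0,0,0],[0,0,0]]
    - [[0,0,0],[0,0,0]]

```text
time: 13.7
eef_pos: [453.9, 204.2, 423.9]
tcp_rot: [0.049, -0.705, 0.05, 0.706]
force: [-1.7, -1.2, -0.2]
grip_width: -0.2
```

```bash
python3 -c "
from h import *
st()
f=vision.grab_frame('wrist');cv2.imwrite('pics/i_wrist.png',f['img'])"
```

```text
t 13.7 tcp [453.9 204.2 423.9] tip stand [-61.1 -74.9] z 245.9 F stand [-1.5 -1.5] -0.2 axis [-1.7e-03 -8.0e-04 -1.0e+00] yaw -98.04
```

View pics/i_wrist.png

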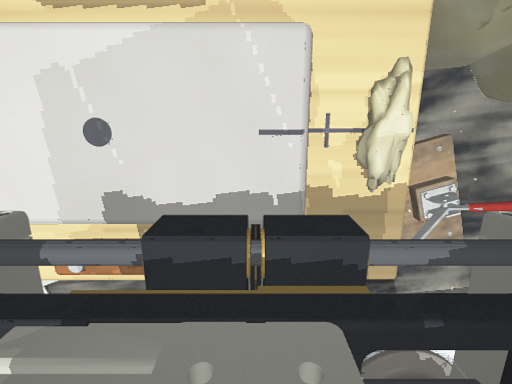

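```bash
python3 -c "
from h import *
f=vision.grab_frame('wrist')
a=loc(S0,dark(f,(334,358,124,137),235));b=loc(S0,dark(f,(262,302,124,140),263))
print(a[[0,-1]],np.polyfit(a[:,1],a[:,0],1));print(b[[0,-1]],np.polyfit(b[:,1],b[:,0],1))"
```

```text
[[   0.2505038  -120.8777309 ]
 [   0.35604566 -134.44961951]] [0.00156734 0.51099518]
[[  0.4380326  -77.67336978]
 [  0.32175503 -96.905885  ]] [0.00271713 0.60437424]
```

>>> arm_command:
  series:
    - [[-0.004,0.0006,0],[0,0,0]]
    - [[-0.008,0.001,0],[0,0,0]]
    - [[-0.004,0,0.02],[0,0,0]]
    - [[0,0.01,0.03],[0,0,0]]
    - [[0,0.02,0.035],[0,0,0]]
    - [[0,0.03,0.035],[0,0,0]]
    - [[0,0.02,0.02],[0,0,0]]
    - [[0,0.005,0.01],[0,0,0]]

```text
time: 14.6
eef_pos: [433.9, 293.4, 578.8]
tcp_rot: [-0.051, 0.706, -0.049, -0.705]
force: [0.0, -0.8, -0.6]
grip_width: 0.5
```

>>> arm_command:
  series:
    - [[0,0,0],[0,0,0]]
    - [[0,0,0],[0,0,0]]
    - [[0,0,0],[0,0,0]]
    - [[0,0,0],[0,0,0]]
    - [[0,0,0],[0,0,0]]
    - [[0,0,0],[0,0,0]]
    - [[0,0,0],[0,0,0]]
    - [[0,0,0],[0,0,0]]

```text
time: 15.4
eef_pos: [433.2, 292.6, 577.2]
tcp_rot: [-0.051, 0.706, -0.05, -0.705]
force: [-0.1, -0.7, -0.0]
grip_width: 0.6
```

```bash
python3 -c "
from h import *
st()
f=vision.grab_frame('wrist');cv2.imwrite('pics/j_wrist.png',f['img']);np.save('j.npy',f,allow_pickle=True)"
```

```text
t 15.4 tcp [433.2 292.6 577.2] tip stand [-93.5  10.3] z 399.2 F stand [-0.  -0.7] -0.0 axis [ 8.0e-04  1.9e-03 -1.0e+00] yaw -98.18
```

View pics/j_wrist.png

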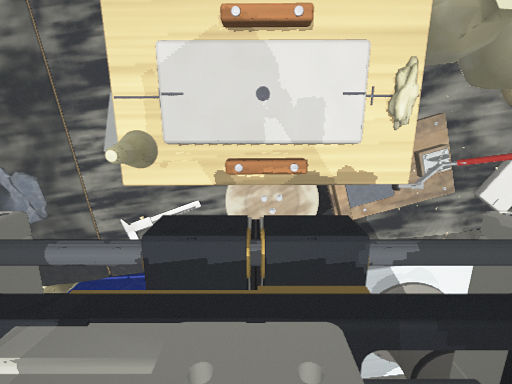

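```bash
python3 -c "
from h import *
f=np.load('j.npy',allow_pickle=True).item()
meas(f,(114,151,90,104),(376,386,90,102),(163,181,87,101),(345,363,87,101),(252,274,82,106))
for b,z in [((114,151,90,104),235),((376,386,90,102),235)]:
  a=loc(S0,dark(f,b,z));print(a[::4].round(1).tolist())
cv2.imwrite('pics/j2.png',np.hstack([cv2.resize(f['img'][75:115,110:190],None,fx=5,fy=5,interpolation=0),cv2.resize(f['img'][75:115,338:418],None,fx=5,fy=5,interpolation=0)]))
"
```

```text
stand o [524.56 269.78] yaw -8.04 res 0.23 37 10
dot [0.31 3.51]
score end x 0.54 slope 0.0031 [[0.6, 102.8], [0.6, 85.8]]
score end x 0.17 slope -0.0055 [[0.1, -78.7], [0.2, -95.6]]
[[0.2, 165.6], [0.2, 161.2], [0.2, 156.9], [0.2, 152.5], [0.2, 148.1], [0.1, 143.7], [0.1, 139.3], [0.3, 134.9], [0.3, 130.5], [0.2, 126.1]]
[[-0.1, -121.2], [-0.1, -125.6], [-0.1, -130.0]]
```

View pics/j2.png

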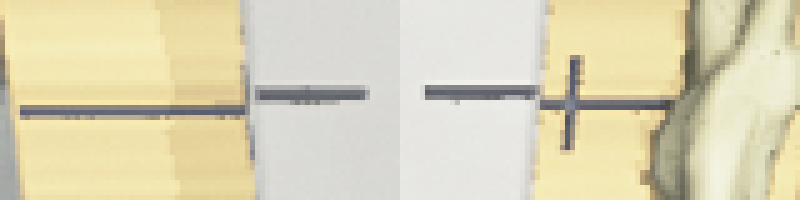

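>>> arm_command:
  series:
    - [[0.02,-0.004,-0.01],[0,0,0]]
    - [[0.03,-0.006,-0.015],[0,0,0]]
    - [[0.025,-0.005,-0.02],[0,0,0]]
    - [[0.014,-0.003,-0.02],[0,0,0]]
    - [[0,0,-0.02],[0,0,0]]
    - [[0,0,-0.01],[0,0,0]]
    - [[0,0,0],[0,0,0]]
    - [[0,0,0],[0,0,0]]

```text
time: 16.25
eef_pos: [524.9, 273.8, 480.4]
tcp_rot: [-0.051, 0.707, -0.048, -0.704]
force: [0.1, 0.1, 0.0]
grip_width: 0.4
```

```bash
python3 -c "
from h import *
st()"
```

```text
t 16.25 tcp [524.9 273.8 480.4] tip stand [0.5 4.8] z 302.4 F stand [0.1 0.1] 0.0 axis [ 0.0044  0.004  -1.    ] yaw -98.11
```

>>> arm_command:
  series:
    - [[0,0,-0.008],[-0.23,0.25,0]]
    - [[0,0,-0.01],[0,0,0]]
    - [[0,0,-0.007],[0,0,0]]
    - [[0,0,-0.004],[0,0,0]]
    - [[0,0,-0.002],[0,0,0]]
    - [[0,0,0],[0,0,0]]
    - [[0,0,0],[0,0,0]]
    - [[0,0,0],[0,0,0]]

```text
time: 17.05
eef_pos: [524.1, 274.4, 450.3]
tcp_rot: [-0.05, 0.707, -0.049, -0.704]
force: [-0.9, 0.0, 0.5]
grip_width: 0.7
```

```bash
python3 -c "
from h import *
st()"
```

```text
t 17.05 tcp [524.1 274.4 450.3] tip stand [-0.2  4.9] z 272.3 F stand [-0.9 -0.1] 0.5 axis [ 0.0051  0.0017 -1.    ] yaw -98.02
```

>>> arm_command:
  series:
    - [[0,0,-0.002],[0,0.25,0]]
    - [[0,0,-0.002],[0,0,0]]
    - [[0,0,-0.001],[0,0,0]]
    - [[0,0,-0.001],[0,0,0]]
    - [[0,0,0],[0,0,0]]
    - [[0,0,0],[0,0,0]]
    - [[0,0,0],[0,0,0]]
    - [[0,0,0],[0,0,0]]

```text
time: 17.85
eef_pos: [524.1, 274.4, 444.2]
tcp_rot: [-0.05, 0.706, -0.049, -0.705]
force: [-0.3, 0.3, -0.4]
grip_width: 0.5
```

```bash
python3 -c "
from h import *
st()"
```

```text
t 17.85 tcp [524.1 274.4 444.2] tip stand [-0.8  4.9] z 266.2 F stand [-0.4  0.3] -0.4 axis [ 0.0013  0.002  -1.    ] yaw -98.03
```

>>> arm_command:
  series:
    - [[0,0,-0.0005],[0,0,0]]
    - [[0,0,-0.0005],[0,0,0]]
    - [[0,0,-0.0005],[0,0,0]]
    - [[0,0,-0.0005],[0,0,0]]
    - [[0,0,-0.0005],[0,0,0]]
    - [[0,0,0],[0,0,0]]
    - [[0,0,0],[0,0,0]]
    - [[0,0,0],[0,0,0]]

```text
time: 18.65
eef_pos: [524.2, 274.4, 441.6]
tcp_rot: [-0.05, 0.706, -0.049, -0.705]
force: [-0.2, 0.5, -0.2]
grip_width: 0.0
```

```bash
python3 -c "
from h import *
st()"
```

```text
t 18.65 tcp [524.2 274.4 441.6] tip stand [-0.8  4.9] z 263.6 F stand [-0.3  0.5] -0.2 axis [ 0.0014  0.0021 -1.    ] yaw -98.03
```

>>> arm_command:
  series:
    - [[0,0,-0.0003],[0,0,0]]
    - [[0,0,-0.0003],[0,0,0]]
    - [[0,0,-0.0003],[0,0,0]]
    - [[0,0,-0.0003],[0,0,0]]
    - [[0,0,0],[0,0,0]]
    - [[0,0,0],[0,0,0]]
    - [[0,0,0],[0,0,0]]
    - [[0,0,0],[0,0,0]]

```text
time: 19.45
eef_pos: [524.0, 274.3, 441.3]
tcp_rot: [-0.05, 0.706, -0.049, -0.704]
force: [-1.0, 0.0, 2.4]
grip_width: 0.5
```

```bash
python3 -c "
from h import *
st()"
```

```text
t 19.45 tcp [524.  274.3 441.3] tip stand [-0.8  4.9] z 263.3 F stand [-1.  -0.1] 2.4 axis [ 0.0027  0.0025 -1.    ] yaw -98.03
```

>>> arm_command:
  series:
    - [[0,0,-0.0003],[0,0,0]]
    - [[0,0,-0.0003],[0,0,0]]
    - [[0,0,-0.0003],[0,0,0]]
    - [[0,0,-0.0003],[0,0,0]]
    - [[0,0,-0.0003],[0,0,0]]
    - [[0,0,-0.0003],[0,0,0]]
    - [[0,0,-0.0003],[0,0,0]]
    - [[0,0,-0.0003],[0,0,0]]

```text
time: 20.25
eef_pos: [523.5, 274.2, 441.3]
tcp_rot: [-0.051, 0.707, -0.048, -0.704]
force: [-1.6, -1.0, 5.8]
grip_width: 0.2
```

```bash
python3 -c "
from h import *
st()"
```

```text
t 20.25 tcp [523.5 274.2 441.3] tip stand [-0.8  4.9] z 263.3 F stand [-1.5 -1.2] 5.8 axis [ 0.0053  0.0033 -1.    ] yaw -98.02
```

>>> arm_command:
  series:
    - [[0,0,-0.0004],[0,0.05,0]]
    - [[0,0,-0.0005],[0,0.05,0]]
    - [[0,0,-0.0005],[0,0.05,0]]
    - [[0,0,-0.0005],[0,0,0]]
    - [[0,0,-0.0005],[0,0,0]]
    - [[0,0,-0.0005],[0,0,0]]
    - [[0,0,-0.0005],[0,0,0]]
    - [[0,0,-0.0005],[0,0,0]]

```text
time: 21.05
eef_pos: [523.1, 273.9, 441.3]
tcp_rot: [-0.051, 0.708, -0.048, -0.703]
force: [-2.1, -1.1, 6.2]
grip_width: 0.9
```

```bash
python3 -c "
from h import *
st()"
```

```text
t 21.05 tcp [523.1 273.9 441.3] tip stand [-0.8  4.9] z 263.3 F stand [-2.  -1.4] 6.2 axis [ 0.008   0.0049 -1.    ] yaw -98.02
```

>>> arm_command:
  series:
    - [[0.0001,0,-0.0006],[-0.03,0.08,0]]
    - [[0.0001,0,-0.0007],[-0.03,0.08,0]]
    - [[0.0001,0,-0.0008],[-0.03,0.08,0]]
    - [[0.0001,0,-0.0008],[-0.03,0.08,0]]
    - [[0.0001,0,-0.0008],[0,0.05,0]]
    - [[0.0001,0,-0.0008],[0,0.05,0]]
    - [[0.0001,0,-0.0008],[0,0.05,0]]
    - [[0.0001,0,-0.0008],[0,0.05,0]]

```text
time: 21.85
eef_pos: [523.2, 273.7, 441.3]
tcp_rot: [-0.052, 0.708, -0.047, -0.703]
force: [-2.8, -1.6, 6.8]
grip_width: 1.0
```

```bash
python3 -c "
from h import *
st()"
```

```text
t 21.85 tcp [523.2 273.7 441.3] tip stand [-0.7  4.9] z 263.3 F stand [-2.6 -1.9] 6.8 axis [ 0.0073  0.0057 -1.    ] yaw -98.01
```

>>> arm_command:
  series:
    - [[-0.0002,-0.0001,-0.001],[-0.05,0.1,0]]
    - [[-0.0002,-0.0001,-0.0013],[-0.05,0.1,0]]
    - [[-0.0002,-0.0001,-0.0016],[-0.05,0.1,0]]
    - [[-0.0002,-0.0001,-0.0018],[-0.05,0.1,0]]
    - [[-0.0002,-0.0001,-0.0018],[-0.05,0.1,0]]
    - [[-0.0002,-0.0001,-0.0018],[-0.05,0.1,0]]
    - [[-0.0002,-0.0001,-0.0018],[-0.05,0.1,0]]
    - [[-0.0002,-0.0001,-0.0018],[-0.05,0.1,0]]

```text
time: 22.65
eef_pos: [521.6, 273.3, 441.2]
tcp_rot: [-0.053, 0.711, -0.046, -0.7]
force: [-2.5, -1.2, 11.3]
grip_width: 0.6
```

```bash
python3 -c "
from h import *
st()"
```

```text
t 22.65 tcp [521.6 273.3 441.2] tip stand [-0.8  4.9] z 263.3 F stand [-2.4 -1.5] 11.3 axis [ 0.0162  0.0081 -0.9998] yaw -97.99
```

>>> arm_command:
  series:
    - [[0,0,0],[0,0,0]]
    - [[0,0,0.001],[0,0,0]]
    - [[0,0,0.003],[0,0,0]]
    - [[0,0,0.01],[0,0.4,0]]
    - [[-0.01,0.001,0.03],[-0.4,0.4,0]]
    - [[-0.03,0.004,0.04],[0,0,0]]
    - [[-0.03,0.004,0.035],[0,0,0]]
    - [[-0.02,0.003,0.01],[0,0,0]]

```text
time: 23.45
eef_pos: [431.6, 284.8, 567.6]
tcp_rot: [0.049, -0.702, 0.052, 0.709]
force: [-0.2, 1.1, -0.4]
grip_width: 0.6
```

>>> arm_command:
  series:
    - [[0,0,0],[0,0,0]]
    - [[0,0,0],[0,0,0]]
    - [[0,0,0],[0,0,0]]
    - [[0,0,0],[0,0,0]]
    - [[0,0,0],[0,0,0]]
    - [[0,0,0],[0,0,0]]
    - [[0,0,0],[0,0,0]]
    - [[0,0,0],[0,0,0]]

```text
time: 24.25
eef_pos: [433.6, 284.8, 564.7]
tcp_rot: [0.048, -0.701, 0.053, 0.71]
force: [0.3, 0.1, 0.6]
grip_width: 0.1
```

```bash
python3 -c "
from h import *
st()
f=vision.grab_frame('wrist');cv2.imwrite('pics/k_wrist.png',f['img']);np.save('k.npy',f,allow_pickle=True)
g=vision.grab_frame('side');cv2.imwrite('pics/k_side.png',cv2.resize(g['img'][150:240,150:280],None,fx=5,fy=5))"
```

```text
t 24.25 tcp [433.6 284.8 564.7] tip stand [-94.4   0.9] z 386.7 F stand [0.3 0.2] 0.6 axis [-0.0133 -0.0055 -0.9999] yaw -98.22
```

View pics/k_wrist.png

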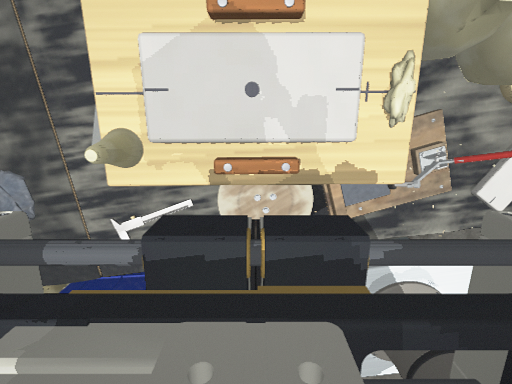

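View pics/k_side.png

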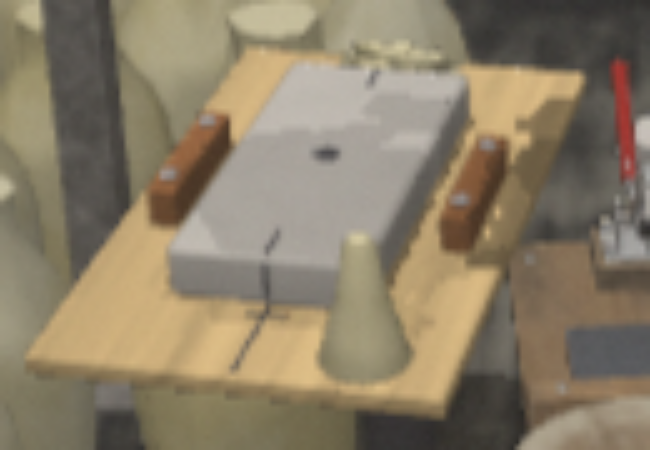

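```bash
python3 -c "
from h import *
f=np.load('k.npy',allow_pickle=True).item()
meas(f,(97,136,86,100),(371,382,85,99),(146,166,83,97),(338,357,83,97),(240,264,77,101))
d=lambda u,v:(150+u/5-.4,150+v/5-.4)
g=vision.grab_frame('side')
for n,uv,z in [('deck',d(233,370),235),('deckN',d(265,315),235),('pltop',d(267,258),263),('plbot',d(268,303),236),('in',d(279,231),263),('R',d(377,70),263)]: print(n,loc(S0,ray(g,uv,z)).round(1))
"
```

```text
stand o [524.56 269.78] yaw -8.04 res 0.16 39 11
dot [0.29 3.66]
score end x 0.72 slope 0.0046 [[0.7, 103.3], [0.6, 85.4]]
score end x 0.08 slope 0.0044 [[0.2, -78.4], [0.2, -95.6]]
deck [  1.4 162.6]
deckN [  1.5 113.8]
pltop [  0.3 108.3]
plbot [  2.8 104.6]
in [ 2.4 82.5]
R [  2.6 -97.1]
```

```bash
python3 -c "
from h import *
print(robot.sign_off());st()"
```

```text
the job is handed in; nothing more can be done
None
the job is handed in; nothing more can be done
```

The plate is lined up and bedded, and the job was handed in at about 24 s. No verdict was reported.

**Lining up:** I made one slow tap on the left end from the far side, then one on the right end from the near side. My force readings during the taps stayed under 3 N. I then took the hand off and checked from above with the wrist camera: the score lines were +0.5 mm (left) and +0.2 mm (right) off the centre line.

**Bedding:** I pressed on the middle, about 1.5 mm from the dot along the plate. The press built up slowly: it read 5.8 to 6.8 N for a while, then 11.3 N, then I released it.

**Last checks:**
- The wrist camera put the score lines at +0.7 mm (left) and +0.1 mm (right), with the plate about 3.7 mm off lengthwise.
- The side camera is coarser, reading single pixels with its own offset of about 1.4 mm. It put the left score about 1 mm on either side of the line and the right about 1 mm off. That differs from the wrist camera by 1 to 2 mm but is still within the 2.5 mm limit.
- The cone and putty lump looked unmoved in the pictures; I did not measure them. The hand was clear of everything at hand-in.

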